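# Find the worn vibration mount and push its tag down

## Robot

A 6-joint arm with a two-finger parallel gripper is mounted at the origin on the work surface. World frame = base frame: x ahead of the robot, y to its left, z up, the work surface at z = 0. Lengths are in mm, angles in degrees, forces in N, time in s.
With the tool pointing down it reaches from about 325 to 775 mm from the base axis. Payload 5.5 kg.
Tool frame: the origin (TCP) lies midway between the tips of the shut fingers; the grasp point (between the pads) lies 19 mm behind it; y points along the fingers, x is the direction in which the jaws open and shut, and the axes are right-handed (so a half turn about y gives the same grasp; the last joint's range is limited). The gripper opens to 88 mm and grips with 3 to 60 N. Pads are 20 mm wide; open, the fingers measure 115 mm over their backs; the gripper's body (75 mm by 178 mm) begins 61 mm behind the grasp point.
Start: joints at [-3.249, 5.22, 70.514, -0, 104.267, -3.249], TCP at [600.014, -0.003, 222.631] pointing down, gripper open.
Joint ranges: [-164.24, 164.24], [-49.07, 125.15], [9.68, 141.18], [-86.29, 266.29], [3.28, 154.24], [-151.56, 151.56]. Speed limits (degrees/s): [147.25, 147.25, 172.46, 180, 180, 180].

## Interface

Orientations are given as a 3x3 rotation matrix whose columns are the frame's x, y, z axes.
In Python, from rig import env gives the robot as it stands. The module is installed in compiled form; this text tells all that it offers.
- The arm moves only by the tool apply_moves, never from a script. Its arguments are lists of equal length, an entry for each row: "slide": the shift along the tool's x, y, z in mm, a list of three; "twist": the turn about the tool's y in degrees; "hand": the closure, from 0 (fully open) to 1 (shut). In form: {"slide": [[tx, ty, tz], ...], "twist": [twist, ...], "hand": [hand, ...]}. A call has 1 to 10 rows; each row is the pose to reach, as a shift and turn from the pose measured when the call began, along the tool's axes at that moment; what a row does not reach only later rows make up. A row lasts 1/12 s, in which the tool goes at most 41.7 mm and 7.16 degrees, less where a joint would pass 70% of its speed; a pose out of reach is approached as far as the arm can. A call with a gripper value outside its range is refused whole. The fingers move at their own pace and stop on an object; "newtons" is the grip in N (left out, the last holds). Time passes only in rows, so rows that repeat a pose let the fingers close. It gives the time, the measured TCP pose, the force and the opening at its end, in the units of the state.
- env.get_state(): the state, without advancing time (a new reading comes with each control period).
- env.get_image(name): name is "scene" or "side" or "wrist"; returns a dict with "frame" (420x560x3 uint8, red, green, blue), "camera_matrix" (3x3 intrinsics, pixels), "rvec" (rotation vector, rad) and "tvec" (3), from world to camera coordinates, as OpenCV has them; the wrist camera has in their place "hand_eye" (4x4, takes a point from camera to tool coordinates, whose origin is the TCP and whose axes are the tool frame's). Camera axes: x right, y down, z forward; pixel columns grow to the right and rows downward; lengths in mm; the calibration is good to about 2 mm. A picture is of the moment at which its call begins: read the wrist's pose just before it. There is no depth.
- env.finish_job(): hands the job in, once; it reports no verdict.
Trained networks look in a picture, given as the dict that the camera call returned (one of the last four; its "shot" number tells which), for a name from the list of things; names that differ only in an ending like _2 or _b are one class to them, and where a whole thing is asked for, a point or a joint stands for the part that bears it (a point fixed in the world has none). Each returns a list of dicts, best first, with "confidence" (0 to 1); they miss things now and then, are a little off and sometimes report something else, mostly with a low value. They report only what shows in the picture. A call takes as long as a camera call. They do not tell look-alikes from the thing itself.
- env.outline_of(picture, thing): "pixels" (420x560 bool, what is visible of it) and "point" ([column, row] in pixels, amid what is visible of it).
The state is a dict: "t": time; "joint_pos": joint angles; "dq": joint speeds; "tau": joint torques, N m; "eef_pos": TCP position; "tcp_rot": TCP orientation; "contact_force": force on the tool from outside, world axes, zero at the start; "moment": the same for the moment, N m; "opening": finger opening in mm.
Only numpy, scipy, OpenCV 4.12 (cv2) and the standard library are available. Lean on these libraries where they do the work, as an engineer would, in place of code of your own. Each camera call takes 0.05 s, during which the arm holds its last target. There are 200 camera calls.

## Task

One of the three spring mounts of the lab balance has gone soft: working along the row from the robot's left to its right, press each blue pad about halfway down or more with the fingertips and feel how stiff it is. Then push the orange tag of the softest mount fully down to mark it for replacement, leaving the other two tags up. Only press: do not pick up, tip or shove the mounts or anything else on the bench, and finish clear of everything.

Things in the scene. Friction and masses are not known exactly. Their poses are not given: they have to be found in the camera images.
- mat: black rubber mat, 220 (x) x 540 (y) x 4 mm, fixed; origin at the centre of its underside on the bench. The three mounts stand on it in a row along its y axis, one near y = +180 mm (left, +y, as the robot faces), one near 0, one near -180 mm, each within about 20 mm of its place; which mount stands where changes
- mount_a: one of three vibration mounts that look alike, loose, about 0.85 kg: aluminium base plate 150 (x) x 85 (y) x 14 mm; origin at the centre of its underside. The spring pad is centred at x = -35 mm, the orange tag at x = +45 mm (away from the robot at yaw 0), both at y = 0 in this frame. It stands freely and is not to be lifted
- pad_a_top (a point): centre of the top face of the pad of mount_a: blue disc, 50 mm across, 12 mm thick, on a visible coil spring; this face is 70 mm above the mount's underside when free and goes down with the pad. Pressed 8 mm down, the softest of the three pushes back with about 3 N, the two others with 8 N or more, up to 14 N (about 21 N at the bottom)
- pad_a (a joint): how far the pad of mount_a is pressed down, m: 0 free, hard stop at 0.014; springs back when released (a worn spring rests at about 0.0003 under its pad's weight, too little to see or to trust)
- tag_a_top (a point): centre of the top face of the tag of mount_a: orange plate 28 (x) x 32 (y) x 8 mm over a white housing 38 x 40 mm; this face is 66 mm above the mount's underside when the tag is fully up and moves with it
- tag_a (a joint): how far the tag of mount_a is pushed down, m: starts at 0 to 0.002 (up), fully down at a hard stop at 0.012; about 3 N of friction, stays where it is left
- mount_b: one of three vibration mounts that look alike, loose, about 0.85 kg: aluminium base plate 150 (x) x 85 (y) x 14 mm; origin at the centre of its underside. The spring pad is centred at x = -35 mm, the orange tag at x = +45 mm (away from the robot at yaw 0), both at y = 0 in this frame. It stands freely and is not to be lifted
- pad_b_top (a point): centre of the top face of the pad of mount_b: blue disc, 50 mm across, 12 mm thick, on a visible coil spring; this face is 70 mm above the mount's underside when free and goes down with the pad. Pressed 8 mm down, the softest of the three pushes back with about 3 N, the two others with 8 N or more, up to 14 N (about 21 N at the bottom)
- pad_b (a joint): how far the pad of mount_b is pressed down, m: 0 free, hard stop at 0.014; springs back when released (a worn spring rests at about 0.0003 under its pad's weight, too little to see or to trust)
- tag_b_top (a point): centre of the top face of the tag of mount_b: orange plate 28 (x) x 32 (y) x 8 mm over a white housing 38 x 40 mm; this face is 66 mm above the mount's underside when the tag is fully up and moves with it
- tag_b (a joint): how far the tag of mount_b is pushed down, m: starts at 0 to 0.002 (up), fully down at a hard stop at 0.012; about 3 N of friction, stays where it is left
- mount_c: one of three vibration mounts that look alike, loose, about 0.85 kg: aluminium base plate 150 (x) x 85 (y) x 14 mm; origin at the centre of its underside. The spring pad is centred at x = -35 mm, the orange tag at x = +45 mm (away from the robot at yaw 0), both at y = 0 in this frame. It stands freely and is not to be lifted
- pad_c_top (a point): centre of the top face of the pad of mount_c: blue disc, 50 mm across, 12 mm thick, on a visible coil spring; this face is 70 mm above the mount's underside when free and goes down with the pad. Pressed 8 mm down, the softest of the three pushes back with about 3 N, the two others with 8 N or more, up to 14 N (about 21 N at the bottom)
- pad_c (a joint): how far the pad of mount_c is pressed down, m: 0 free, hard stop at 0.014; springs back when released (a worn spring rests at about 0.0003 under its pad's weight, too little to see or to trust)
- tag_c_top (a point): centre of the top face of the tag of mount_c: orange plate 28 (x) x 32 (y) x 8 mm over a white housing 38 x 40 mm; this face is 66 mm above the mount's underside when the tag is fully up and moves with it
- tag_c (a joint): how far the tag of mount_c is pushed down, m: starts at 0 to 0.002 (up), fully down at a hard stop at 0.012; about 3 N of friction, stays where it is left
- weight: brass calibration weight, 26 mm across, 36 mm tall, standing on the mat between two mounts; a bystander; origin at the centre of its underside
- foot: green spare rubber foot, 26 mm across, 20 mm tall, standing on the mat between two mounts; a bystander; origin at the centre of its underside
- dropper: amber bottle with black cap, 44 mm across, 90 mm tall, on the bench left of the mat; a bystander; origin at the centre of its underside
- beaker: empty glass beaker, 60 mm across, 80 mm tall, beyond the mat; a bystander; origin at the centre of its underside
- jar: clear jar with white lid, 56 mm across, 60 mm tall, beyond the mat; a bystander; origin at the centre of its underside
- driver: screwdriver lying on the bench right of the mat, along its own x axis; a bystander
Not all that is in view belongs to the job. What is shaped like the mount_c but brown or yellow is not meant.

How it is judged (in metres and radians):
On the way, in this order (a step that is already met when the one before it is completed fails the run):
1. the left (+y) pad of the row is pressed at least 5 mm down (((value of joint pad_a above 0.005 m and y of pad_a_top in the frame of mat above 0.09 m) or (value of joint pad_b above 0.005 m and y of pad_b_top in the frame of mat above 0.09 m) or (value of joint pad_c above 0.005 m and y of pad_c_top in the frame of mat above 0.09 m))), for 0.1 s.
2. the middle pad of the row is pressed at least 5 mm down (((value of joint pad_a above 0.005 m and y of pad_a_top in the frame of mat between -0.09 and 0.09 m) or (value of joint pad_b above 0.005 m and y of pad_b_top in the frame of mat between -0.09 and 0.09 m) or (value of joint pad_c above 0.005 m and y of pad_c_top in the frame of mat between -0.09 and 0.09 m))), for 0.1 s.
3. the right (-y) pad of the row is pressed at least 5 mm down (((value of joint pad_a above 0.005 m and y of pad_a_top in the frame of mat below -0.09 m) or (value of joint pad_b above 0.005 m and y of pad_b_top in the frame of mat below -0.09 m) or (value of joint pad_c above 0.005 m and y of pad_c_top in the frame of mat below -0.09 m))), for 0.1 s.
4. then the tag of the softest mount (its weak spring rests 0.3 mm low, the others at 0) is pushed down, the other tags up (((value of joint tag_a above 0.0095 m and value of joint pad_a above 0.00015 m and value of joint each of tag_b, tag_c below 0.005 m) or (value of joint tag_b above 0.0095 m and value of joint pad_b above 0.00015 m and value of joint each of tag_a, tag_c below 0.005 m) or (value of joint tag_c above 0.0095 m and value of joint pad_c above 0.00015 m and value of joint each of tag_a, tag_b below 0.005 m))), for 0.2 s.
At the end, for the whole second after the job is handed in: The tag of the softest mount is down at least 9.5 of its 12 mm, the other two less than 5 mm; all pads have sprung back (under 3 mm); the mounts stand at rest, upright and within 30 mm of where they began; the bystanders are within 30 mm of where they began (((value of joint tag_a above 0.0095 m and value of joint pad_a above 0.00015 m and value of joint each of tag_b, tag_c below 0.005 m) or (value of joint tag_b above 0.0095 m and value of joint pad_b above 0.00015 m and value of joint each of tag_a, tag_c below 0.005 m) or (value of joint tag_c above 0.0095 m and value of joint pad_c above 0.00015 m and value of joint each of tag_a, tag_b below 0.005 m)) and value of joint each of pad_a, pad_b, pad_c below 0.003 m and distance of each of mount_a, mount_b, mount_c, weight, foot, dropper, beaker, jar, driver from where it was at the start of the episode below 0.03 m and angle between each of mount_a, mount_b, mount_c's own z axis and vertical below 0.05 rad and linear speed of each of mount_a, mount_b, mount_c below 0.02 m/s); the robot touches nothing.
It fails at once if a second tag is pushed down (two tags over 5 mm) (value of joint each of tag_a, tag_b above 0.005 m or value of joint each of tag_b, tag_c above 0.005 m or value of joint each of tag_a, tag_c above 0.005 m).
It fails at once if a mount is lifted 10 mm, tipped over 0.15 rad or shifted over 30 mm (height (world z) of any of mount_a, mount_b, mount_c above 0.014 m or angle between any of mount_a, mount_b, mount_c's own z axis and vertical above 0.15 rad or distance of any of mount_a, mount_b, mount_c from where it was at the start of the episode above 0.03 m).
It fails at once if a bystander is lifted, shifted over 30 mm or toppled (distance of any of weight, foot, dropper, beaker, jar, driver from where it was at the start of the episode above 0.03 m or angle between any of weight, foot, dropper, beaker, jar's own z axis and vertical above 0.5 rad).
It also fails if it takes over 51 s, if anything falls off the work surface, if the arm or the gripper's body presses on something with over 40 N, if the wrist force passes 120 N, or if a joint passes its speed limit or range.

## Working session

There is one attempt and no reset: what is moved stays moved. The work goes in short steps, Python scripts to look and compute and a tool call to move; the robot and the scene stay as the last step left them, time stands still between calls to the robot, and variables do not carry over. Pictures are saved under pics/ and viewed, about 8 in all and at most 12, crops included, and the job is handed in when it is done.

Besides the shell and the picture viewer there is one more tool, called as name([rows], argument=value, ...), one row to a line, values as JSON. apply_moves: Moves the arm, as the interface text tells. Its arguments: {"type":"object","properties":{"slide":{"type":"array","items":{"type":"array","items":{"type":"number"}}},"twist":{"type":"array","items":{"type":"number"}},"hand":{"type":"array","items":{"type":"number"}},"newtons":{"type":"number"}},"required":["slide","twist","hand"]}

```bash
mkdir -p pics
cat > h.py <<'E'
import numpy as np, cv2
from rig import env
def ray(im,px,z):
    R=cv2.Rodrigues(np.array(im['rvec'],float))[0]; t=np.array(im['tvec'],float).ravel()
    d=R.T@np.linalg.inv(im['camera_matrix'])@np.array([px[0],px[1],1.]); c=-R.T@t
    return c+d*(z-c[2])/d[2]
def proj(im,P):
    return cv2.projectPoints(np.array(P,float).reshape(-1,3),np.array(im['rvec'],float),np.array(im['tvec'],float),np.array(im['camera_matrix'],float),None)[0].reshape(-1,2)
E
python3 - <<'E'
from h import *
s=env.get_state(); print(s['t'],s['eef_pos'],np.round(s['tcp_rot'],3).tolist(),s['contact_force'],s['opening'])
for n in('scene','side'):
    im=env.get_image(n); cv2.imwrite(f'pics/{n}0.png',im['frame'][...,::-1])
    R=cv2.Rodrigues(np.array(im['rvec'],float))[0]; print(n,'cam',-R.T@np.array(im['tvec']).ravel())
    for th,z in(('pad_a_top',74),('tag_a_top',69),('mount_a',10)):
        for o in env.outline_of(im,th):
            print(n,th,round(o['confidence'],2),np.round(o['point']),o['pixels'].sum(),np.round(ray(im,o['point'],z)))
E
```

```text
0.0 [5.99711282e+02 2.20659274e-02 2.21489572e+02] [[1.0, -0.002, 0.0], [-0.0, 0.0, 1.0], [-0.002, -1.0, 0.0]] [-0.18014833 -0.07129645  0.35039164] 88.09078553467188
scene cam [1284.13546933 -372.50095662  978.25712903]
scene pad_a_top 0.55 [337. 200.] 315 [533. 169.  74.]
scene tag_a_top 0.54 [351. 222.] 173 [606. 160.  69.]
scene mount_a 0.92 [154. 201.] 1803 [ 270. -211.   10.]
scene mount_a 0.78 [196. 262.] 2201 [ 507. -189.   10.]
scene mount_a 0.69 [341. 226.] 1906 [564. 166.  10.]
scene mount_a 0.67 [436. 205.] 537 [612. 418.  10.]
scene mount_a 0.61 [380. 155.] 1310 [383. 407.  10.]
scene mount_a 0.59 [312. 156.] 398 [301. 236.  10.]
scene mount_a 0.56 [272. 234.] 1948 [508.   7.  10.]
side cam [  445.52491527 -1229.40376407  1063.63868219]
side pad_a_top 0.58 [268. 178.] 134 [535. 157.  74.]
side tag_a_top 0.45 [291. 179.] 69 [606. 146.  69.]
side tag_a_top 0.43 [251. 209.] 202 [474.  15.  69.]
side mount_a 0.98 [275. 187.] 1099 [558. 190.  10.]
side mount_a 0.95 [273. 268.] 1693 [ 520. -176.   10.]
side mount_a 0.91 [263. 225.] 1240 [508.   7.  10.]
side mount_a 0.88 [193. 189.] 1056 [294. 209.  10.]
side mount_a 0.7 [217. 154.] 821 [373. 407.  10.]
side mount_a 0.61 [185. 282.] 1720 [ 285. -204.   10.]
```

Run:
```python
import cv2
for n,(a,b,c,d) in(('scene',(110,330,120,480)),('side',(120,340,130,400))):
    i=cv2.imread(f'pics/{n}0.png')[a:b,c:d]; k=min(800/(d-c),600/(b-a)); cv2.imwrite(f'pics/{n}0c.png',cv2.resize(i,None,fx=k,fy=k,interpolation=2)); print(k)
```

```text
2.2222222222222223
2.727272727272727
```

View pics/scene0c.png

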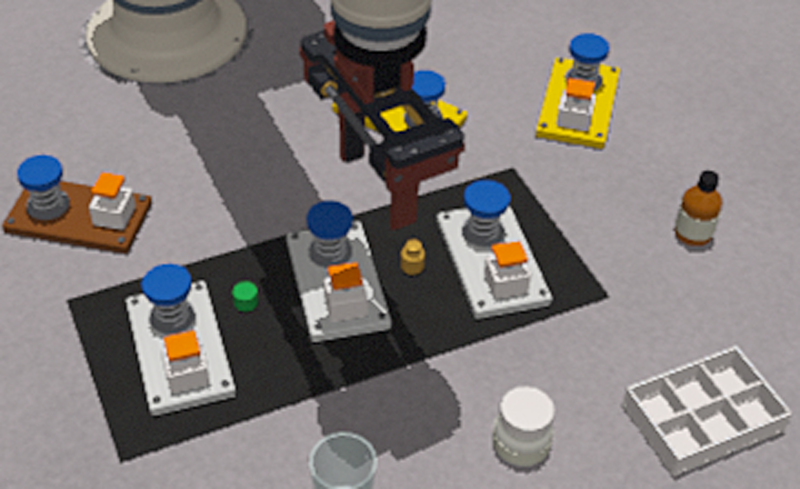

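View pics/side0c.png

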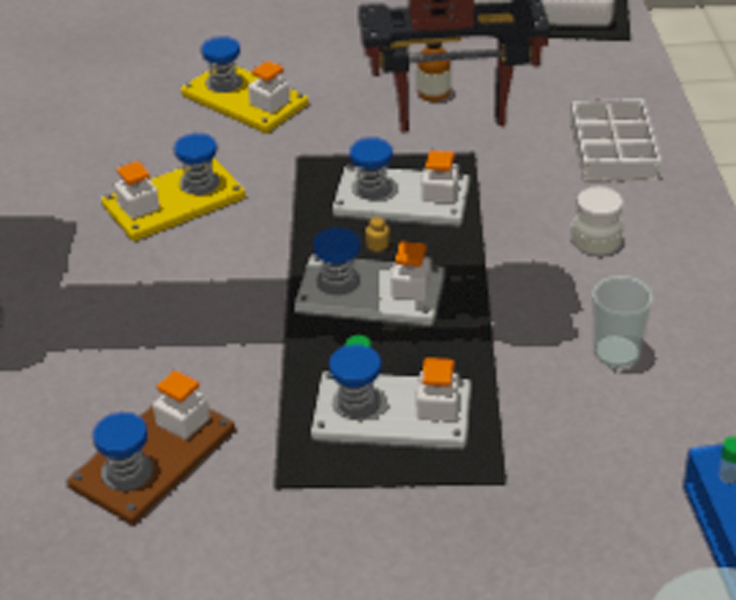

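```bash
cat > fit.py <<'E'
from h import *
from scipy.optimize import least_squares
th=np.linspace(0,2*np.pi,40)
def blob_c(im,P):   # centroid of hull of projected points
    h=cv2.convexHull(proj(im,P).astype(np.float32)*16).astype(np.int32)
    m=cv2.moments(h); return np.array([m['m10'],m['m01']])/m['m00']/16, m['m00']/256
def parts(x,y,yaw,td=0):
    c,s=np.cos(yaw),np.sin(yaw); R=np.array([[c,-s],[s,c]])
    d=25*np.c_[np.cos(th),np.sin(th)]+[-35,0]
    t=np.array([[31,-16],[59,-16],[59,16],[31,16]],float)
    f=lambda q,zs:np.vstack([np.c_[q@R.T+[x,y],np.full(len(q),z)] for z in zs])
    return f(d,(62,74)),f(t,(62-td,70-td))
def blobs(im):
    hsv=cv2.cvtColor(im['frame'],cv2.COLOR_RGB2HSV); out=[]
    for lo,hi in(((103,120,30),(122,255,255)),((6,200,120),(16,255,255))):
        n,_,st,ce=cv2.connectedComponentsWithStats(cv2.inRange(hsv,lo,hi))
        out.append([(ce[i],st[i,4]) for i in range(1,n) if st[i,4]>25])
    return out
E
cat > loc.py <<'E'
from fit import *
ims=[env.get_image(n) for n in('scene','side')]; B=[blobs(i) for i in ims]
for g in((560,180),(520,0),(530,-180)):
    obs=[]
    p=np.array([*g,0.])
    for im,b in zip(ims,B):
        for k in(0,1):
            c0,a0=blob_c(im,parts(*p)[k])
            j=min(b[k],key=lambda q:np.linalg.norm(q[0]-c0)); obs.append((im,k,j))
    f=lambda p:np.concatenate([blob_c(im,parts(*p)[k])[0]-j[0] for im,k,j in obs])
    r=least_squares(f,p,x_scale=(10,10,.1),diff_step=1e-3)
    r=least_squares(f,r.x,x_scale=(10,10,.1),diff_step=1e-2)
    x,y,w=r.x;u=np.array([np.cos(w),np.sin(w)])
    print('mount',np.round(r.x[:2],1),'yaw',round(np.degrees(w),1),'pad',np.round([x,y]-35*u,1),'tag',np.round([x,y]+45*u,1),'res',np.round(r.fun,1),
      'areas',[(int(j[1]),int(blob_c(im,parts(*r.x)[k])[1])) for im,k,j in obs])
E
python3 loc.py
```

```text
mount [563.8 162.9] yaw 0.0 pad [528.8 162.9] tag [608.8 162.9] res [-4.5  2.2  4.2 -2.7  0.1  2.2  0.4 -1.6] areas [(298, 314), (32, 166), (146, 165), (57, 73)]
mount [513.2   0. ] yaw 0.0 pad [478.2   0. ] tag [558.2   0. ] res [-4.1  1.2  4.1 -1.4 -0.4  2.6  0.4 -2.4] areas [(281, 326), (112, 172), (189, 203), (69, 89)]
mount [ 521.5 -186. ] yaw 0.0 pad [ 486.5 -186. ] tag [ 566.5 -186. ] res [-3.9  1.9  4.3 -2.7  0.2  2.5  0.4 -1.1] areas [(334, 375), (35, 194), (241, 259), (94, 115)]
```

```bash
sed -i 's/((6,200,120),(16,255,255))/((4,150,90),(20,255,255))/' fit.py
python3 - <<'E'
s=open('loc.py').read()
s=s.replace("    r=least_squares(f,p,x_scale=(10,10,.1),diff_step=1e-3)\n    r=least_squares(f,r.x,x_scale=(10,10,.1),diff_step=1e-2)\n","    q0=p.copy(); S=np.array([100,100,1.])\n    r=least_squares(lambda q:f(q0+(q-1)*S),np.ones(3),diff_step=.01); r.x=q0+(r.x-1)*S\n")
open('loc.py','w').write(s)
E
python3 loc.py
```

```text
mount [562.9 167. ] yaw -14.4 pad [529.  175.7] tag [606.5 155.8] res [ 0.   0.5  0.  -0.2 -0.2 -0.1 -0.2 -0. ] areas [(294, 312), (131, 165), (146, 163), (69, 74)]
mount [513.    1.6] yaw -15.0 pad [479.2  10.7] tag [556.4 -10.1] res [ 0.1 -0.   0.1  0.2 -0.2  0.3 -0.1  0.2] areas [(281, 324), (141, 168), (189, 200), (82, 92)]
mount [ 520.5 -182.9] yaw -10.5 pad [ 486.1 -176.5] tag [ 564.8 -191.1] res [ 0.1  0.3  0.1  0.1 -0.2 -0.  -0.3  0.1] areas [(333, 372), (159, 189), (240, 256), (114, 115)]
```

apply_moves([
  [-10, 10, 25],
  [-20, 30, 50],
  [-35, 50, 85],
  [-50, 70, 120],
  [-62, 85, 150],
  [-70, 100, 170],
  [-71, 110, 176],
  [-71, 115, 176],
  [-71, 120, 176],
  [-71, 120, 176],
], twist=[0, 0, 0, 0, 0, 0, 0, 0, 0, 0], hand=[1, 1, 1, 1, 1, 1, 1, 1, 1, 1], newtons=20)

```text
t: 1.43
eef_pos: [529.4, 174.8, 102.1]
tcp_rot: [[1.0, -0.0, 0.001], [-0.001, -0.001, 1.0], [-0.0, -1.0, -0.001]]
contact_force: [0.2, 0.2, 0.4]
opening: 24.6
```

apply_moves([
  [0, 0, 0],
  [0, 4, 1],
  [0, 8, 1],
  [0, 8, 1],
  [0, 8, 1],
], twist=[0, 0, 0, 0, 0], hand=[1, 1, 1, 1, 1])

```text
t: 1.85
eef_pos: [529.4, 175.4, 93.8]
tcp_rot: [[1.0, -0.001, 0.002], [-0.002, -0.001, 1.0], [-0.001, -1.0, -0.001]]
contact_force: [0.8, 0.2, 0.9]
opening: 0.6
```

Run:
```python
from h import *
s=env.get_state(); print(s['t'],s['eef_pos'],s['contact_force'],s['opening'])
o=[]
for n in('scene','side'):
    im=env.get_image(n); p=proj(im,[529,175.7,74])[0].astype(int); q=proj(im,s['eef_pos'])[0]; print(n,p,q)
    o.append(cv2.resize(im['frame'][p[1]-50:p[1]+40,p[0]-45:p[0]+45,::-1],(400,400),interpolation=2))
cv2.imwrite('pics/p1.png',np.hstack(o))
```

```text
1.85 [529.37287178 175.39859004  93.80868213] [0.81843626 0.22910398 0.92602015] 0.6029550929566786
scene [338 197] [339.54502012 191.70971955]
side [265 174] [265.44318977 169.09996984]
```

View pics/p1.png

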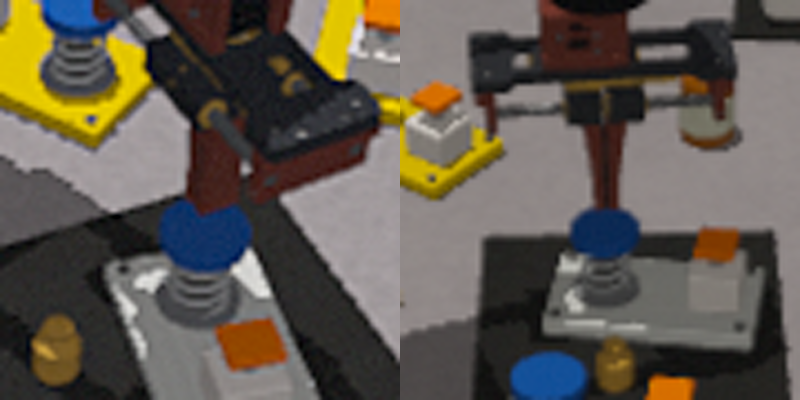

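apply_moves([
  [0, 6, 0],
  [0, 12, 0],
  [0, 17, 0],
  [0, 21, 0],
  [0, 24, 0],
  [0, 26, 0],
  [0, 28, 0],
  [0, 29, 0],
  [0, 29, 0],
  [0, 29, 0],
], twist=[0, 0, 0, 0, 0, 0, 0, 0, 0, 0], hand=[1, 1, 1, 1, 1, 1, 1, 1, 1, 1])

```text
t: 2.78
eef_pos: [529.2, 175.6, 67.3]
tcp_rot: [[1.0, -0.0, 0.001], [-0.001, -0.001, 1.0], [-0.0, -1.0, -0.001]]
contact_force: [-6.9, -2.5, 12.3]
opening: 0.1
```

apply_moves([
  [0, 0, 0],
  [0, 0, 0],
], twist=[0, 0], hand=[1, 1])

```text
t: 2.95
eef_pos: [529.2, 175.6, 69.5]
tcp_rot: [[1.0, 0.001, 0.001], [-0.001, -0.001, 1.0], [0.001, -1.0, -0.001]]
contact_force: [-4.6, -1.7, 9.6]
opening: 0.5
```

apply_moves([
  [0, 2, 0],
  [0, 4, 0],
  [0, 6, 0],
  [0, 7, 0],
  [0, 7, 0],
  [0, 7, 0],
], twist=[0, 0, 0, 0, 0, 0], hand=[1, 1, 1, 1, 1, 1])

```text
t: 3.45
eef_pos: [529.3, 175.6, 65.3]
tcp_rot: [[1.0, 0.002, 0.001], [-0.001, -0.0, 1.0], [0.002, -1.0, -0.0]]
contact_force: [-6.9, -2.2, 15.1]
opening: 0.9
```

```bash
python3 loc.py; python3 -c "
from h import *
s=env.get_state();print(s['t'],s['eef_pos'],s['contact_force'])"
```

```text
mount [565.8 160.9] yaw -8.9 pad [531.2 166.3] tag [610.3 153.9] res [-1.5 -2.7  0.1  1.1  0.9 -1.7  1.1 -0.1] areas [(175, 314), (129, 167), (101, 165), (59, 72)]
mount [513.1   2. ] yaw -15.5 pad [479.4  11.4] tag [556.5 -10.1] res [ 0.2  0.3  0.2  0.1 -0.2  0.3 -0.2  0.3] areas [(288, 324), (142, 168), (198, 200), (86, 92)]
mount [ 520.6 -182.9] yaw -10.6 pad [ 486.2 -176.5] tag [ 564.8 -191.2] res [ 0.1  0.3  0.1  0.1 -0.2 -0.  -0.2  0.1] areas [(335, 372), (159, 190), (241, 256), (114, 115)]
3.55 [529.25274796 175.65047339  65.30736462] [-7.42928728 -2.26127936 14.09972533]
```

apply_moves([
  [0, -12, 0],
  [0, -30, 0],
  [-5, -35, -12],
  [-15, -35, -42],
  [-25, -35, -78],
  [-36, -35, -115],
  [-45, -35, -145],
  [-50, -33, -162],
  [-50, -30, -164],
  [-50, -28, -164],
], twist=[0, 0, 0, 0, 0, 0, 0, 0, 0, 0], hand=[1, 1, 1, 1, 1, 1, 1, 1, 1, 1])

```text
t: 4.38
eef_pos: [478.4, 10.6, 92.4]
tcp_rot: [[1.0, 0.002, 0.004], [-0.004, -0.0, 1.0], [0.002, -1.0, -0.0]]
contact_force: [-0.2, -0.0, 0.7]
opening: 0.3
```

```bash
python3 loc.py; python3 -c "
from h import *
s=env.get_state();print(s['t'],s['eef_pos'],s['contact_force'])"
```

```text
mount [564.7 166.1] yaw -14.2 pad [530.8 174.7] tag [608.3 155. ] res [ 0.1  1.2  0.1  0.5 -1.8 -0.8  0.3  0.2] areas [(295, 312), (131, 165), (51, 163), (71, 74)]
mount [513.8   1.1] yaw -14.8 pad [480.   10.1] tag [557.3 -10.4] res [-0.2 -0.6  0.1  0.3  0.1 -0.2  0.2  0.1] areas [(251, 325), (137, 168), (177, 200), (80, 92)]
mount [ 520.5 -182.9] yaw -10.6 pad [ 486.1 -176.5] tag [ 564.8 -191.2] res [ 0.1  0.3  0.1  0.1 -0.1 -0.  -0.3  0.1] areas [(335, 372), (159, 189), (242, 256), (114, 115)]
4.4833 [478.64792262  12.09674702  92.28552801] [-0.36374355  0.14811064  0.5094139 ]
```

apply_moves([
  [0, 6, 0],
  [0, 12, 0],
  [0, 17, 0],
  [0, 21, 0],
  [0, 24, 0],
  [0, 26, 0],
  [0, 28, 0],
  [0, 28, 0],
  [0, 28, 0],
  [0, 28, 0],
], twist=[0, 0, 0, 0, 0, 0, 0, 0, 0, 0], hand=[1, 1, 1, 1, 1, 1, 1, 1, 1, 1])

```text
t: 5.32
eef_pos: [478.6, 12.9, 65.5]
tcp_rot: [[1.0, 0.001, 0.0], [-0.0, 0.001, 1.0], [0.001, -1.0, 0.001]]
contact_force: [-5.0, 2.5, 8.6]
opening: 0.4
```

apply_moves([
  [0, 2, 0],
  [0, 4, 0],
  [0, 5, 0],
  [0, 5, 0],
  [0, 5, 0],
], twist=[0, 0, 0, 0, 0], hand=[1, 1, 1, 1, 1])

```text
t: 5.73
eef_pos: [478.6, 13.0, 62.2]
tcp_rot: [[1.0, 0.001, -0.0], [0.0, 0.001, 1.0], [0.001, -1.0, 0.001]]
contact_force: [-5.1, 0.5, 11.0]
opening: 0.5
```

apply_moves([
  [0, -12, 0],
  [0, -30, 0],
  [0, -35, -12],
  [0, -35, -42],
  [2, -35, -82],
  [4, -35, -120],
  [6, -35, -155],
  [7, -33, -180],
  [8, -30, -189],
  [8, -28, -189],
], twist=[0, 0, 0, 0, 0, 0, 0, 0, 0, 0], hand=[1, 1, 1, 1, 1, 1, 1, 1, 1, 1])

```text
t: 6.57
eef_pos: [486.3, -177.6, 89.1]
tcp_rot: [[1.0, 0.0, 0.003], [-0.003, 0.001, 1.0], [0.0, -1.0, 0.001]]
contact_force: [-0.4, 1.1, 0.2]
opening: 0.4
```

```bash
python3 loc.py; python3 -c "
from h import *
s=env.get_state();print(s['t'],s['eef_pos'],s['contact_force'])"
```

```text
mount [512.9 182.8] yaw -9.1 pad [478.3 188.3] tag [557.3 175.7] res [ -6.3 -13.9  -4.  -16.5  48.    0.6 -16.5  -2.6] areas [(297, 291), (131, 154), (136, 161), (70, 72)]
mount [526.3 -12.3] yaw 36.0 pad [498.  -32.9] tag [562.7  14.1] res [-13.2  11.5  10.9  -1.7   0.6 -35.8  -9.6  29. ] areas [(282, 342), (142, 169), (210, 211), (70, 96)]
mount [ 521.6 -184. ] yaw -9.9 pad [ 487.1 -178. ] tag [ 565.9 -191.7] res [-0.6 -1.2 -0.   0.4  0.4 -0.5  0.4 -0.1] areas [(246, 373), (157, 190), (210, 256), (104, 115)]
6.6667 [ 486.25789152 -175.1285583    88.97576362] [0.24291056 0.30361739 0.23402294]
```

apply_moves([
  [0, 6, 0],
  [0, 11, 0],
  [0, 15, 0],
  [0, 18, 0],
  [0, 21, 0],
  [0, 23, 0],
  [0, 25, 0],
  [0, 25, 0],
  [0, 25, 0],
  [0, 25, 0],
], twist=[0, 0, 0, 0, 0, 0, 0, 0, 0, 0], hand=[1, 1, 1, 1, 1, 1, 1, 1, 1, 1])

```text
t: 7.5
eef_pos: [486.5, -175.0, 64.5]
tcp_rot: [[1.0, 0.001, 0.0], [-0.0, 0.002, 1.0], [0.001, -1.0, 0.002]]
contact_force: [-0.8, 2.7, 4.2]
opening: 0.2
```

apply_moves([
  [0, 2, 0],
  [0, 2, 0],
  [0, 2, 0],
], twist=[0, 0, 0], hand=[1, 1, 1])

```text
t: 7.75
eef_pos: [486.6, -175.1, 62.7]
tcp_rot: [[1.0, 0.001, 0.0], [-0.0, 0.002, 1.0], [0.001, -1.0, 0.002]]
contact_force: [-0.3, 3.1, 5.3]
opening: -0.0
```

apply_moves([
  [0, -10, 0],
  [0, -30, 0],
  [0, -55, 5],
  [0, -80, 25],
  [0, -90, 55],
  [0, -90, 85],
  [0, -90, 105],
  [0, -90, 110],
  [0, -90, 110],
], twist=[0, 0, 0, 0, 0, 0, 0, 0, 0], hand=[1, 1, 1, 1, 1, 1, 1, 1, 1])

```text
t: 8.5
eef_pos: [486.5, -64.7, 153.0]
tcp_rot: [[1.0, 0.001, -0.002], [0.002, 0.001, 1.0], [0.001, -1.0, 0.001]]
contact_force: [-0.6, -1.3, 0.3]
opening: 0.6
```

```bash
python3 loc.py|tail -1; python3 -c "
from h import *
s=env.get_state();print(s['t'],s['eef_pos'],s['contact_force'])"
```

```text
mount [ 520.5 -182.9] yaw -10.6 pad [ 486.1 -176.5] tag [ 564.7 -191.1] res [ 0.1  0.3  0.1  0.1 -0.1  0.  -0.2  0.1] areas [(334, 373), (159, 189), (247, 256), (112, 114)]
8.6 [486.44563876 -66.18586505 152.6394287 ] [ 0.07894492  0.99209927 -0.01965484]
```

apply_moves([
  [10, 0, -15],
  [25, 10, -45],
  [45, 20, -80],
  [65, 30, -110],
  [75, 42, -122],
  [78, 52, -125],
  [78, 58, -125],
  [78, 60, -125],
  [78, 60, -125],
], twist=[2, 6, 10.5, 10.5, 10.5, 10.5, 10.5, 10.5, 10.5], hand=[1, 1, 1, 1, 1, 1, 1, 1, 1])

```text
t: 9.35
eef_pos: [563.6, -190.5, 92.0]
tcp_rot: [[0.983, -0.001, 0.182], [-0.182, 0.002, 0.983], [-0.001, -1.0, 0.001]]
contact_force: [0.2, 0.1, 0.7]
opening: 0.3
```

Run:
```python
from h import *
s=env.get_state(); print(s['t'],s['eef_pos'],np.round(s['tcp_rot'],3).tolist(),s['contact_force'],s['opening'])
o=[]
for n in('scene','side'):
    im=env.get_image(n); p=proj(im,[564.7,-191.1,70])[0].astype(int)
    o.append(cv2.resize(im['frame'][p[1]-50:p[1]+40,p[0]-45:p[0]+45,::-1],(400,400),interpolation=2))
cv2.imwrite('pics/p2.png',np.hstack(o))
```

```text
9.35 [ 563.60811325 -190.50102468   91.95147663] [[0.983, -0.001, 0.182], [-0.182, 0.002, 0.983], [-0.001, -1.0, 0.001]] [0.19779165 0.05497037 0.69396629] 0.3172553513480557
```

View pics/p2.png

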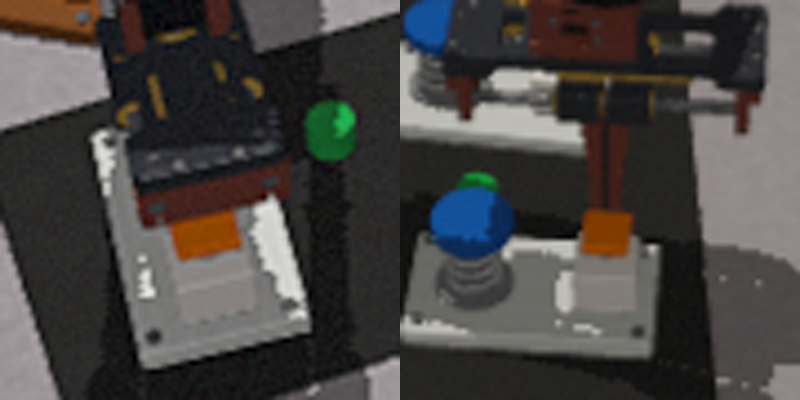

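apply_moves([
  [1, 7, -0.5],
  [1, 14, -0.5],
  [1, 20, -0.5],
  [1, 24, -0.5],
  [1, 28, -0.5],
  [1, 31, -0.5],
  [1, 34, -0.5],
  [1, 37, -0.5],
  [1, 37, -0.5],
  [1, 37, -0.5],
], twist=[0, 0, 0, 0, 0, 0, 0, 0, 0, 0], hand=[1, 1, 1, 1, 1, 1, 1, 1, 1, 1])

```text
t: 10.28
eef_pos: [565.4, -191.0, 58.3]
tcp_rot: [[0.983, 0.002, 0.182], [-0.182, 0.001, 0.983], [0.002, -1.0, 0.001]]
contact_force: [-6.0, 3.1, 9.4]
opening: 0.3
```

apply_moves([
  [0, 3, 0],
  [0, 5, 0],
  [0, 5, 0],
  [0, 5, 0],
  [0, 5, 0],
], twist=[0, 0, 0, 0, 0], hand=[1, 1, 1, 1, 1])

```text
t: 10.7
eef_pos: [565.5, -191.0, 58.1]
tcp_rot: [[0.983, 0.004, 0.181], [-0.181, -0.0, 0.983], [0.004, -1.0, 0.0]]
contact_force: [-12.8, 4.7, 22.4]
opening: 0.5
```

Hard stop reached (z unchanged, force up). Retreat and check.

apply_moves([
  [0, -10, 0],
  [0, -30, 0],
  [0, -60, 0],
  [0, -90, 0],
  [-20, -110, 20],
  [-40, -130, 50],
  [-60, -140, 85],
  [-80, -140, 110],
  [-80, -140, 120],
  [-80, -140, 120],
], twist=[0, 0, 0, 0, 0, 0, 0, 0, 0, 0], hand=[1, 1, 1, 1, 1, 1, 1, 1, 1, 1])

```text
t: 11.53
eef_pos: [508.4, -56.7, 198.4]
tcp_rot: [[0.984, 0.006, 0.179], [-0.179, -0.0, 0.984], [0.006, -1.0, 0.001]]
contact_force: [0.4, -0.2, -0.9]
opening: 0.6
```

```bash
python3 loc.py
python3 - <<'E'
from h import *
s=env.get_state(); print(s['t'],s['eef_pos'],s['contact_force'])
o=[]
for n,(a,b,c,d) in(('scene',(110,340,120,420)),('side',(120,350,130,430))):
    im=env.get_image(n); i=im['frame'][a:b,c:d,::-1]; o.append(cv2.resize(i,(400,307),interpolation=2))
    p=proj(im,[564.7,-191.1,62])[0].astype(int); o.append(cv2.resize(im['frame'][p[1]-35:p[1]+35,p[0]-45:p[0]+45,::-1],(400,292),interpolation=2))
cv2.imwrite('pics/p3.png',np.vstack([np.hstack([o[0],o[2]]),np.hstack([o[1],o[3]])]))
E
```

```text
mount [566.1 166.1] yaw -15.0 pad [532.3 175.1] tag [609.6 154.4] res [ 0.6  1.5  0.2  0.9 -3.5 -0.   0.8  0.2] areas [(298, 313), (131, 165), (53, 163), (70, 74)]
mount [513.2   1.9] yaw -15.2 pad [479.4  11.1] tag [556.6  -9.9] res [ 0.2  0.1  0.2  0.  -0.1  0.4 -0.2  0.3] areas [(282, 325), (138, 168), (196, 200), (85, 92)]
mount [ 522.7 -184.8] yaw -12.6 pad [ 488.5 -177.2] tag [ 566.6 -194.6] res [ 0.2  1.1 -1.6 -2.1  0.8  0.1  0.5 -2. ] areas [(337, 373), (150, 188), (243, 256), (104, 116)]
11.6333 [508.44048951 -58.95800489 197.38545581] [0.28726249 1.12941681 0.09014083]
```

View pics/p3.png

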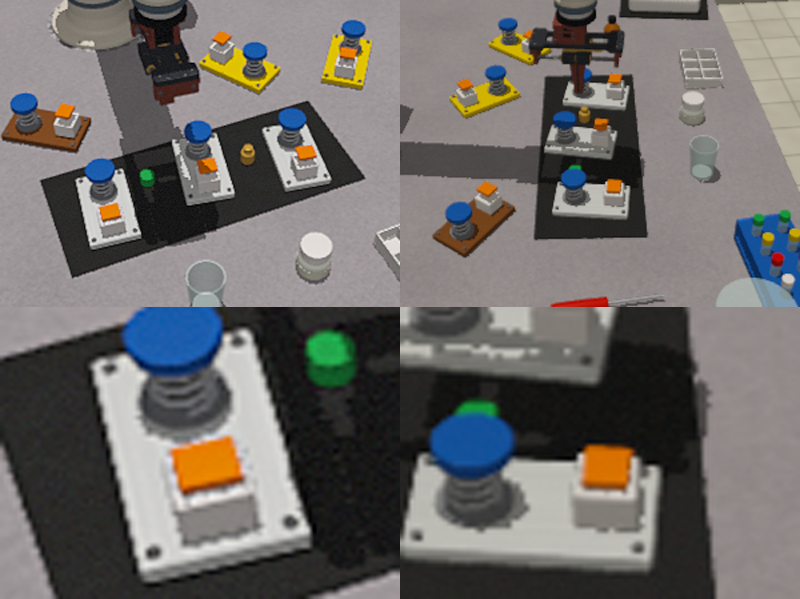

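Run:
```python
from fit import *
from scipy.optimize import least_squares
for n in('scene','side'):
    im=env.get_image(n); b=blobs(im)
    for nm,P in(('left',(562.9,167,-14.4)),('mid',(513,1.8,-15.2)),('right',(520.5,-182.9,-10.6))):
        q=(P[0],P[1],np.radians(P[2])); r=[]
        for k in(0,1):
            f=lambda td:blob_c(im,parts(*q,td)[1])[0] if k else blob_c(im,parts(*q)[0])[0]
            j=min(b[k],key=lambda o:np.linalg.norm(o[0]-f(5)))[0]
            if k: r.append(('tag down mm',min(np.arange(-4,18,.5),key=lambda t:np.linalg.norm(f(t)-j))))
            else: r.append(('pad px err',np.round(j-f(0),1)))
        print(n,nm,r)
```

```text
scene left [('pad px err', array([-0.1, -0.6])), ('tag down mm', np.float64(0.5))]
scene mid [('pad px err', array([-0.1, -0.1])), ('tag down mm', np.float64(0.0))]
scene right [('pad px err', array([-0.1, -0.3])), ('tag down mm', np.float64(11.0))]
side left [('pad px err', array([4.6, 0.2])), ('tag down mm', np.float64(0.0))]
side mid [('pad px err', array([ 0.2, -0.4])), ('tag down mm', np.float64(-1.0))]
side right [('pad px err', array([0.1, 0. ])), ('tag down mm', np.float64(10.5))]
```

```bash
python3 -c "
from h import *
s=env.get_state();print(s['t'],s['eef_pos'],np.abs(s['dq']).max(),s['contact_force']);print(env.finish_job())"
```

```text
11.8333 [508.24351162 -59.64126557 197.04931647] 0.2442900760652996 [ 0.26690229 -0.53268722 -0.06905202]
the job is handed in; nothing more can be done
None
```

I pressed the pads left, middle, right. The right mount is the softest, so I pushed its orange tag down to the hard stop, retreated clear and handed the job in at about 11.8 s.

| Pad | Force (N) | Fingertip height (mm) |
|---|---|---|
| Left | about 14.5 | 65.3 |
| Middle | 8.6 | 65.5 |
| Right | 4.2 | 64.5 |

- **Tag press:** with the command 2 mm deeper, the height stayed at about 58.1 mm and the force rose from 9 to 22 N, so the tag is on its stop.
- **Tags in the images:** the right tag measures about 10.5–11 mm down and the other two about 0 mm, good to roughly 1–2 mm. The allowed minimum is 9.5 mm.
- **Mounts and pads:** all pads look sprung back. The middle and right mounts fit their original positions within about 1 mm. The left mount's fit is about 1–3 mm off, because the gripper partly hid its pad in the side view at the end; the scene view agrees with its starting position.
- **Finish:** the arm stands at about z = 197 mm with near-zero force, touching nothing. Nothing on the bench looked disturbed in the last picture, though I did not measure the other objects.

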